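# Lock a plug-in socket into the kitchen power track

### The job

Fit the loose white socket that is hanging in the small dish into the power track: let its T-shaped foot down lengthwise into the slot near the middle of the track, press it gently down against the spring until its underside meets the track, turn it a quarter turn clockwise (seen from above) while it is down, and let go so that it stays locked squarely across the slot. Feel for the slot and never force the socket against the track (10 N or so is enough, 50 N is too much), and leave the lunchbox, the ladle and the lid as they are, and the dish upright in its place.

Things in the scene. Friction and masses are not known exactly. Their poses are not given: they have to be found in the camera images.
- socket: Loose socket, 0.10-0.17 kg: white block 54 x 54 mm, 40 mm high, upright. Origin: centre of its flat underside, z up. On top, dark pin holes and a grey rocker switch: single hole 12 mm towards +y, pair 6 mm and switch 17.5 mm towards -y, so holes and switch show which way the foot runs. Starts resting on the dish rim, foot hanging inside, at any yaw.
- socket_foot (a point): Centre of the lower end of the socket's steel T-foot, 15 mm below the underside, axes as the socket. Stem about 12 x 13 mm, 9 mm long; below it a cross bar 30 mm long (along y), 11.6 mm wide (x), 6 mm thick. Same after half a turn. Two stem corners are round, two square: in the slot it turns only clockwise from lengthwise and meets a stop about 6 degrees past the quarter turn.
- dish: Small round white ceramic dish, 57 mm across, 22 mm high, 0.15 kg, 47 mm wide inside at the rim, 18 mm deep; origin at the centre of its underside. The loose socket rests on its rim.
- track: Grey tray of the power track, fixed on the counter, 420 mm long along its y; origin on the counter under its middle. It carries an aluminium profile 72 mm wide, flat top face 34 mm above the counter (1.5 mm more or less, as it was clipped in). A second, identical socket is already locked on it 165 mm towards +y; a grey feed box 42 mm high closes the -y end, an end cap the +y end.
- track_mid (a point): Point over the middle of the tray, 34 mm up, axes as the track. The slot, 14 mm wide, runs along y between lips 7 mm thick over a cavity 38 mm wide. The profile was clipped in by hand: its slot's middle line lies anywhere within 6 mm of this point to either side (x), its face within 1.5 mm above or below. This reading does not show it: look or feel. It stays put in use.
- track_shutter (a point): Same place, 7 mm lower: about the level of the black sprung strip that closes the slot from below, just under the lips. It yields to the foot, pushing up 4 N at first, 9 N at 8 mm down. With the underside on the face the bar is 2 mm clear of the lips and can turn; let go, the strip lifts it until the bar bears on the lips, underside 2 mm above the face.
- lid: Bystander: round blue silicone lid, 116 mm across, 22 mm high at its knob; origin at the centre of its underside. It lies on one side, the dish on the other; which is which changes.
- lunchbox: Bystander: closed orange plastic lunchbox, 121 x 171 mm, 60 mm high; origin at the centre of its underside.
- ladle: Bystander: steel ladle, bowl 80 mm across, handle lying along its +x to 266 mm; origin under the bowl.
Mind the look-alikes: they are no part of the job. Several things have the shape of the socket; the one meant has the colours described above.

How it is judged (in metres and radians):
On the way, in this order (a step that is already met when the one before it is completed fails the run):
1. the foot is down in the slot lengthwise, against the strip, near the middle of the track (z of socket in the frame of track below 0.038 m and x of socket in the frame of track between -0.009 and 0.009 m and y of socket in the frame of track between -0.07 and 0.07 m and angle between the y axis of socket and the y axis of track, either way round below 0.3 rad), for 0.1 s.
2. the socket is turned a quarter turn in the slot (z of socket in the frame of track below 0.0395 m and angle between the y axis of socket and the x axis of track, either way round below 0.2 rad), for 0.2 s.
At the end, for the whole second after the job is handed in: The socket is let go and at rest, locked in the slot: underside 2 mm above the face, wherever the face is clipped (31 to 39.5 mm above the counter), upright within 0.08 rad, its foot squarely across the slot within 0.2 rad, within 70 mm of the middle of the track (all of step 2 and z of socket in the frame of track above 0.031 m and x of socket in the frame of track between -0.009 and 0.009 m and y of socket in the frame of track between -0.07 and 0.07 m and angle between socket's own z axis and vertical below 0.08 rad and linear speed of socket below 0.01 m/s); the robot touches nothing.
It fails at once if the socket is forced against the track (over 50 N) (contact force between socket and track above 50 N).
It fails at once if the lunchbox is moved more than 15 mm (distance of lunchbox from where it was at the start of the episode above 0.015 m).
It fails at once if the ladle is moved more than 15 mm (distance of ladle from where it was at the start of the episode above 0.015 m).
It fails at once if the lid is moved more than 15 mm (distance of lid from where it was at the start of the episode above 0.015 m).
It fails at once if the dish is moved more than 30 mm or tipped (distance of dish from where it was at the start of the episode above 0.03 m or angle between dish's own z axis and vertical above 0.4 rad).
It also fails if it takes over 64 s, if anything falls off the work surface, if the arm or the gripper's body presses on something with over 40 N, if the wrist force passes 120 N, or if a joint passes its speed limit or range.

### The arm

A 7-joint arm with a two-finger parallel gripper is mounted at the origin on the work surface. World frame = base frame: x ahead of the robot, y to its left, z up, the work surface at z = 0. Lengths are in mm, angles in rad, forces in N, time in s.
With the tool pointing down it reaches from about 400 to 875 mm from the base axis. Payload 4.4 kg.
Tool frame: the origin (TCP) lies on the centre line of the jaws, within the pads' length; the fingertips stand ctrl.nose_length ahead of it and the grasp point (between the pads) lies 6 mm ahead of it (ctrl.nose_length is the distance from the TCP to the fingertips, in mm); z points along the fingers, y is the direction in which the jaws open and shut (so a half turn about z gives the same grasp; the last joint's range is limited). The gripper opens to 85 mm and grips with 20 to 120 N. Pads are 22 mm wide; open, the fingers measure 114 mm over their backs; the gripper's body (76 mm by 85 mm) begins 54 mm behind the grasp point. The pads swing forward as they close: fully open they stand 13 mm farther back than shut.
Start: joints at [-1.374, 0.628, 0.038, 1.517, -0.027, 0.996, -0.02], TCP at [168.836, 627.704, 256.313] pointing down, gripper open.
Joint ranges: [-3.06, 3.06], [-0.37, 2.12], [-1.25, 1.32], [0.18, 2.47], [-1.1, 4.24], [0.23, 1.98], [-2.94, 2.94]. Speed limits (rad/s): [2.57, 2.57, 3.14, 3.14, 3.14, 3.14, 3.14].

### API

Orientations are given as [roll, pitch, yaw] about the fixed x, y, z axes, in that order (R = Rz(yaw) Ry(pitch) Rx(roll)).
In Python, from cell import ctrl, vision gives the robot as it stands. The module is installed in compiled form; this text tells all that it offers.
- The arm moves only by the shell command python3 -m inch 'ROWS'. ROWS is a JSON object of lists of equal length, an entry for each row: "travel": the shift along the tool's x, y, z in cm, a list of three; "twist": the turn about the tool's z in degrees; "fingers": the finger opening in cm, from 0 to 8.54. A call has exactly 10 rows; each row is the pose to reach, as a shift and turn from the pose commanded when the call began, along the tool's axes at that moment; what a row does not reach only later rows make up. A row lasts 1/12 s, in which the tool goes at most 41.7 mm and 7.16 degrees, less where a joint would pass 70% of its speed; a pose out of reach is approached as far as the arm can. A call with a gripper value outside its range is refused whole. The fingers move at their own pace and stop on an object; the grip force is fixed at half the most. Time passes only in rows, so rows that repeat a pose let the fingers close, or fill a call up. It gives the time, the measured TCP pose, the force and the opening at its end, in the units of the state.
- ctrl.read_state(): the state, without advancing time (a new reading comes with each control period).
- vision.get_image(name): name is "side" or "top"; returns a dict with "frame" (400x640x3 uint8, red, green, blue), "fx", "fy", "cx", "cy" (pixels), "position" and "orientation" of the camera in the world. Camera axes: x right, y down, z forward; pixel columns grow to the right and rows downward; lengths in mm; the calibration is good to about 2 mm. A picture is of the moment at which its call begins. There is no depth.
- ctrl.finish_job(): hands the job in, once; it reports no verdict.
The state is a dict: "clock": time; "qpos": joint angles; "qd": joint speeds; "tau": joint torques, N m; "eef_pos": TCP position; "tool_rot": TCP orientation; "force": force on the tool from outside, world axes, zero at the start; "torque": the same for the moment, N m; "width": finger opening in mm.
Only numpy, scipy, OpenCV 4.12 (cv2) and the standard library are available. Lean on these libraries where they do the work, as an engineer would, in place of code of your own. Each camera call takes 0.05 s, during which the arm holds its last target.

## Working session

There is one attempt and no reset: what is moved stays moved. The work goes in short steps, Python scripts to look and compute and a shell command to move; the robot and the scene stay as the last step left them, time stands still between calls to the robot, and variables do not carry over. Pictures are saved under pics/ and viewed, and the job is handed in when it is done.

```bash
mkdir -p pics
python3 - <<'E'
from cell import ctrl, vision
import cv2
s=ctrl.read_state(); print(s, ctrl.nose_length)
for n in("top","side"):
    d=vision.get_image(n); print(n,{k:v for k,v in d.items() if k!="frame"})
    cv2.imwrite(f"pics/{n}0.png",d["frame"][:,:,::-1])
E
```

```text
{'clock': 0.0, 'qpos': array([-1.37380529,  0.62929208,  0.03842672,  1.51841437, -0.02702417,
        0.99627811, -0.02001526]), 'qd': array([-0.00116414, -0.00129201,  0.00055175, -0.00034099, -0.00139744,
       -0.00047648, -0.00047614]), 'tau': array([-6.26925048e-04, -5.63382411e+01,  1.22588307e+00, -1.93451339e+01,
        1.09504117e-02,  1.00495797e-02,  2.40972673e-05]), 'eef_pos': array([168.65858006, 627.12448905, 255.40894708]), 'tool_rot': array([-3.13971784e+00, -6.37429524e-06,  2.87878447e+00]), 'force': array([ 0.11120138, -0.07357006,  0.18377401]), 'torque': array([ 0.02359628, -0.02397042,  0.00900414]), 'width': 84.95916595763123} 25.0
top {'fx': 426.1542751181175, 'fy': 426.1542751181175, 'cx': 318.9646656761328, 'cy': 204.56430513764926, 'position': array([ 360.4345746 ,  -61.38746822, 1404.23748696]), 'orientation': array([-3.06283513,  0.00855881, -1.56899317])}
side {'fx': 404.94555619520844, 'fy': 404.94555619520844, 'cx': 318.25915782429627, 'cy': 199.53639865744785, 'position': array([455.43262927, 797.35532255, 662.55986372]), 'orientation': array([-2.17939713, -0.02114816, -3.08666428])}
```

View pics/top0.png

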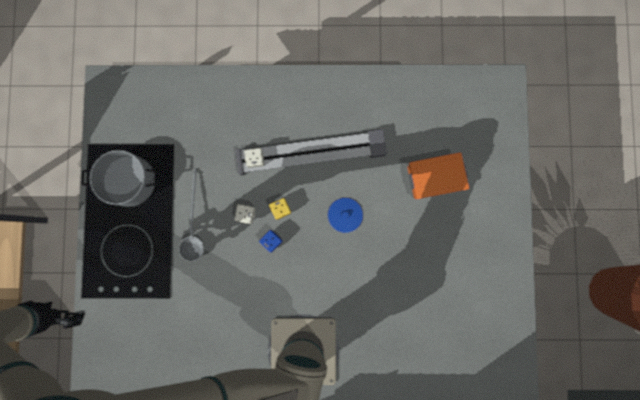

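View pics/side0.png

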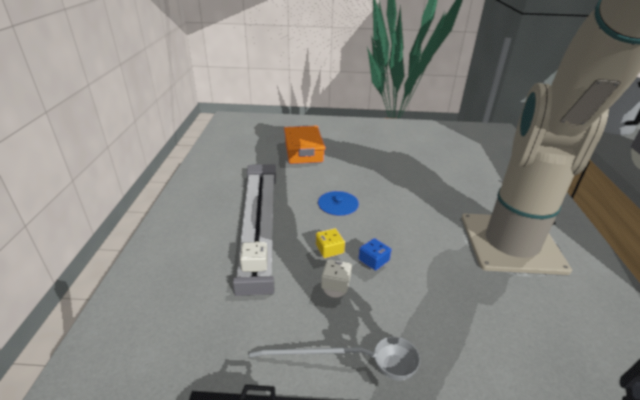

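Candidates in the top view: a white block on the dish at (244,212), a white one locked on the track at (253,157), a yellow one at (279,208) and a blue one at (270,241). By the description it is the one at (244,212), seen at (337,278) in the side view. I'll check it in a close crop.

```bash
cat > h.py <<'E'
from cell import ctrl, vision
import cv2, numpy as np
from scipy.spatial.transform import Rotation as Ro
def cam(d): return Ro.from_euler('xyz',d["orientation"]).as_matrix(), np.array(d["position"])
def bp(d,u,v,z):
    R,p=cam(d); r=R@np.array([(u-d["cx"])/d["fx"],(v-d["cy"])/d["fy"],1]); return p+r*(z-p[2])/r[2]
def pj(d,P):
    R,p=cam(d); c=R.T@(np.array(P,float)-p); return np.array([d["cx"]+d["fx"]*c[0]/c[2], d["cy"]+d["fy"]*c[1]/c[2]])
def crop(d,x0,y0,w,h,s,fn):
    im=d["frame"][y0:y0+h,x0:x0+w,::-1]; cv2.imwrite(fn,cv2.resize(im,None,fx=s,fy=s,interpolation=cv2.INTER_CUBIC))
E
python3 - <<'E'
from h import *
t=vision.get_image("top"); s=vision.get_image("side")
crop(t,225,190,45,40,13,"pics/t1.png"); crop(s,305,245,70,60,10,"pics/s1.png")
crop(t,230,120,170,60,4.6,"pics/t2.png"); crop(s,220,155,70,145,4,"pics/s2.png")
np.save("t0.npy",t,allow_pickle=True);np.save("s0.npy",s,allow_pickle=True)
E
```

```text
(no output)
```

View pics/t1.png

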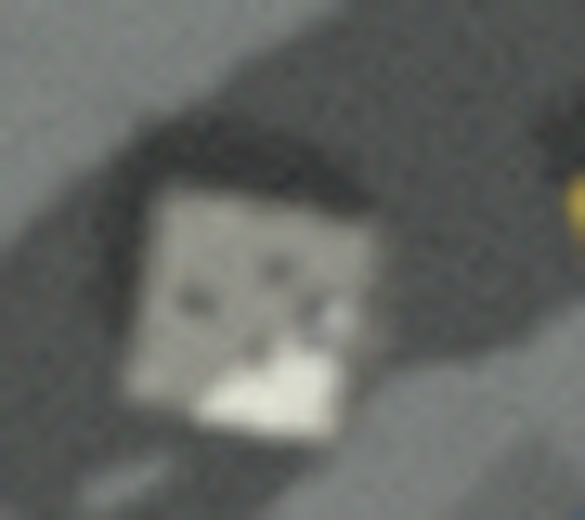

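View pics/s1.png

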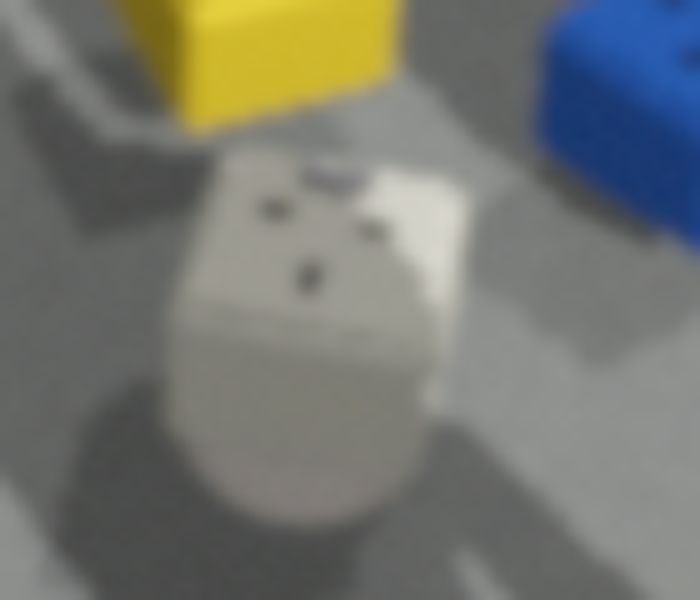

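View pics/t2.png

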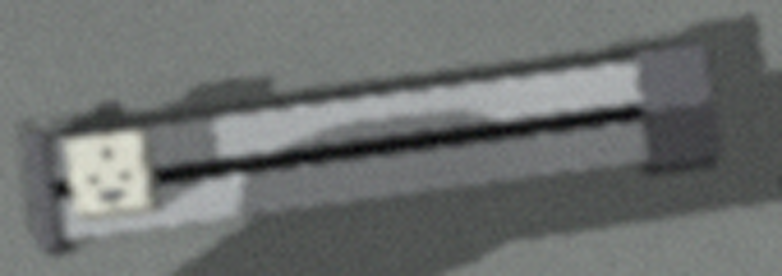

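View pics/s2.png

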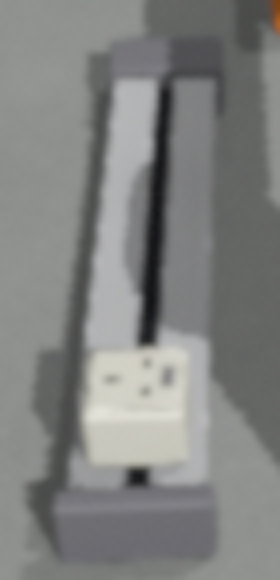

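The crops confirm it. The white socket, partly in shadow, sits on the dish at top (244,212), with its single hole to the left and the switch to the right. The slot shows as a dark line from (243,161) to (369,144).

```bash
cat >> h.py <<'E'
def rb(c,s,x0,y0): return ((c[0]+.5)/s-.5+x0,(c[1]+.5)/s-.5+y0)
E
python3 - <<'E'
from h import *
t=np.load("t0.npy",allow_pickle=True).item(); s=np.load("s0.npy",allow_pickle=True).item()
C=[(160,183),(378,222),(345,440),(125,398)]
P=np.array([bp(t,*rb(c,13,225,190),62) for c in C]);print("top corners",P.round(1).tolist(),P.mean(0).round(1))
for i in range(4):
    d=P[(i+1)%4]-P[i]; print(np.linalg.norm(d).round(1),np.degrees(np.arctan2(d[1],d[0])).round(1))
C=[(225,150),(470,185),(438,365),(185,305)]
Q=np.array([bp(s,*rb(c,10,305,245),62) for c in C]);print("side corners",Q.round(1).tolist(),Q.mean(0).round(1))
for i in range(4):
    d=Q[(i+1)%4]-Q[i]; print(np.linalg.norm(d).round(1),np.degrees(np.arctan2(d[1],d[0])).round(1))
# slot line: dark centroid along columns in top
g=cv2.cvtColor(t["frame"],cv2.COLOR_RGB2GRAY).astype(float)
pts=[]
for u in range(268,364):
    vc=157.5+(u-265)*(-13.3/100)
    vs=np.arange(int(vc)-4,int(vc)+6); col=g[vs,u]; w=np.clip(60-col,0,None)
    if w.sum()>20: pts.append((u,(w*vs).sum()/w.sum()))
pts=np.array(pts); print(len(pts)); a=np.polyfit(pts[:,0],pts[:,1],1); print(a,np.std(pts[:,1]-np.polyval(a,pts[:,0])))
W=[bp(t,u,np.polyval(a,u),32) for u in (270,360)];print("slot pts",W); d=W[0]-W[1];print("angle",np.degrees(np.arctan2(d[1],d[0])))
pts=[]
for v in range(177,238):
    us=np.arange(250,275); row=cv2.cvtColor(s["frame"],cv2.COLOR_RGB2GRAY).astype(float)[v,us]; w=np.clip(60-row,0,None)
    if w.sum()>20: pts.append(((w*us).sum()/w.sum(),v))
pts=np.array(pts); print(len(pts)); a=np.polyfit(pts[:,1],pts[:,0],1); print(a,np.std(pts[:,0]-np.polyval(a,pts[:,1])))
W=[bp(s,np.polyval(a,v),v,32) for v in (180,235)];print("slot pts side",W); d=W[1]-W[0];print("angle",np.degrees(np.arctan2(d[1],d[0])))
for c in [(30,122),(48,250),(705,45),(717,165)]: print("tray",bp(t,*rb(c,4.6,230,120),36).round(1))
print("locked", np.mean([bp(t,*rb(c,4.6,230,120),76) for c in [(62,138),(140,128),(153,202),(72,215)]],0))
E
```

```text
top corners [[469.1, 210.2, 62.0], [459.6, 157.0, 62.0], [406.6, 164.2, 62.0], [416.7, 217.9, 62.0]] [438.  187.3  62. ]
54.1 -100.1
53.5 172.2
54.6 79.3
52.9 -8.3
side corners [[459.0, 158.7, 62.0], [406.7, 165.4, 62.0], [413.8, 218.0, 62.0], [465.4, 205.1, 62.0]] [436.2 186.8  62. ]
52.7 172.7
53.0 82.3
53.3 -13.9
46.9 -97.9
96
[-1.32584853e-01  1.92834877e+02] 0.12721734865901355
slot pts [array([624.0563008, 110.5671302,  32.       ]), array([ 663.51196109, -183.01646069,   32.        ])]
angle 97.65430446133595
60
[-7.27378999e-02  2.73823224e+02] 0.11108999513053142
slot pts side [array([ 664.20499303, -192.13560416,   32.        ]), array([631.333862  ,  54.67106582,  32.        ])]
angle 97.58633491310555
tray [659.3 221.   36. ]
tray [567.7 206.8  36. ]
tray [ 714.6 -257.5   36. ]
tray [ 628.5 -265.1   36. ]
locked [616.62284845 159.40878004  76.        ]
```

```bash
cat >> h.py <<'E'
def go(x=None,y=None,z=None,yaw=None,s=None):
    s=s or ctrl.read_state(); p=np.array(s["eef_pos"]); R=Ro.from_euler('xyz',s["tool_rot"]).as_matrix()
    q=np.array([p[0] if x is None else x,p[1] if y is None else y,p[2] if z is None else z])
    cy=np.degrees(np.arctan2(R[1,0],R[0,0]))
    tw=0 if yaw is None else -((yaw-cy+180)%360-180)
    print("clock",s["clock"],"pos",p.round(1),"yaw",cy.round(2),"tilt",np.degrees(np.arccos(-R[2,2])).round(2),"F",np.round(s["force"],1),"w",round(s["width"],1),"j7",s["qpos"][6].round(2))
    print("travel cm",(R.T@(q-p)/10).round(2),"twist",round(tw,1))
E
python3 -c "
from h import *
go(437,187,150,171)"
```

```text
clock 0.2 pos [168.7 627.4 255.8] yaw 164.94 tilt 0.06 F [ 0.3 -0.4  0.5] w 85.5 j7 -0.02
travel cm [-37.35 -35.54  10.62] twist -6.1
```

```bash
python3 -m inch '{"travel":[[-1,-1,0],[-4,-3.8,0],[-7,-6.6,0],[-10,-9.4,0],[-13,-12.2,0],[-16,-15.1,0],[-19,-18,0],[-22,-20.9,0],[-24,-22.8,0],[-25,-23.8,0]],"twist":[0,-1,-2,-3,-4,-5,-6,-6,-6,-6],"fingers":[8.5,8.5,8.5,8.5,8.5,8.5,8.5,8.5,8.5,8.5]}'
python3 -c "
from h import *
go(437,187,130,171)"
```

```text
clock: 1.03
eef_pos: [350.7, 328.4, 256.4]
tool_rot: [-3.14, 0.001, 2.978]
force: [-0.4, -0.3, -0.5]
width: 85.1
clock 1.0333 pos [350.7 328.4 256.4] yaw 170.6 tilt 0.13 F [-0.4 -0.3 -0.5] w 85.1 j7 0.61
travel cm [-10.81 -12.52  12.68] twist -0.4
```

```bash
python3 -m inch '{"travel":[[-1.5,-1.7,1],[-3.6,-4.2,3],[-6,-7,5.5],[-8,-9.3,8],[-9.8,-11.3,10],[-10.8,-12.5,11.5],[-10.8,-12.5,12.4],[-10.8,-12.5,12.7],[-10.8,-12.5,12.7],[-10.8,-12.5,12.7]],"twist":[0,-0.4,-0.4,-0.4,-0.4,-0.4,-0.4,-0.4,-0.4,-0.4],"fingers":[8.5,8.5,8.5,8.5,8.5,8.5,8.5,8.5,8.5,8.5]}'
python3 - <<'E'
from h import *
go(437,187,55,171)
t=vision.get_image("top"); s=vision.get_image("side")
crop(s,270,200,130,110,6,"pics/s3.png")
E
```

```text
clock: 1.87
eef_pos: [435.0, 194.1, 129.7]
tool_rot: [3.141, 0.0, 2.993]
force: [0.2, -0.4, 0.4]
width: 84.9
clock 1.8667 pos [435.  194.1 129.7] yaw 171.48 tilt 0.06 F [ 0.2 -0.4  0.4] w 84.9 j7 0.95
travel cm [-0.3  -0.68  7.47] twist 0.5
```

View pics/s3.png

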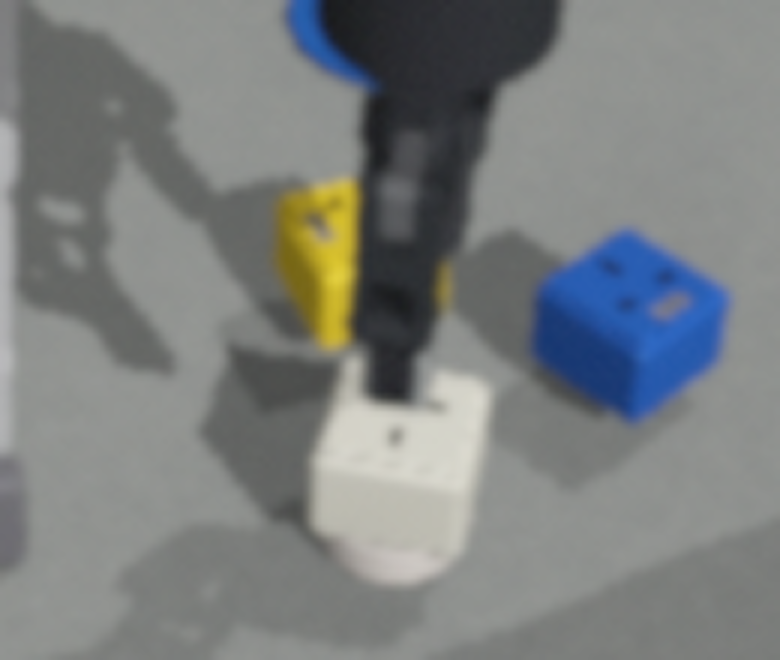

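The gripper's near finger is over the socket (crop about (400,400)), and the white socket is still on the dish and now fully lit. I'll correct the lag and descend in stages.

```bash
python3 -c "
from h import *
go(437,187,100,171)"
```

```text
clock 1.9667 pos [435.3 194.  130.1] yaw 171.48 tilt 0.11 F [0.1 0.3 0.8] w 85.4 j7 0.95
travel cm [-0.27 -0.68  3.01] twist 0.5
```

```bash
python3 -m inch '{"travel":[[-0.1,-0.3,0.3],[-0.2,-0.5,0.9],[-0.27,-0.68,1.9],[-0.27,-0.68,2.9],[-0.27,-0.68,3.9],[-0.27,-0.68,4.9],[-0.27,-0.68,5.9],[-0.27,-0.68,6.8],[-0.27,-0.68,7.4],[-0.27,-0.68,7.5]],"twist":[0,0.3,0.5,0.5,0.5,0.5,0.5,0.5,0.5,0.5],"fingers":[8.5,8.5,8.5,8.5,8.5,8.5,8.5,8.5,8.5,8.5]}'
python3 - <<'E'
from h import *
t=vision.get_image("top"); s=vision.get_image("side")
go(437,187,55,171)
crop(s,290,220,95,80,8,"pics/s4.png"); crop(t,215,180,70,60,10,"pics/t4.png")
E
```

```text
clock: 2.8
eef_pos: [436.4, 185.1, 53.0]
tool_rot: [-3.14, -0.002, 2.982]
force: [-1.0, -0.4, -0.3]
width: 84.7
clock 2.9 pos [436.9 185.3  53.9] yaw 170.84 tilt 0.04 F [ 0.2  0.2 -0.1] w 85.1 j7 0.96
travel cm [ 0.01  0.17 -0.11] twist -0.2
```

View pics/s4.png

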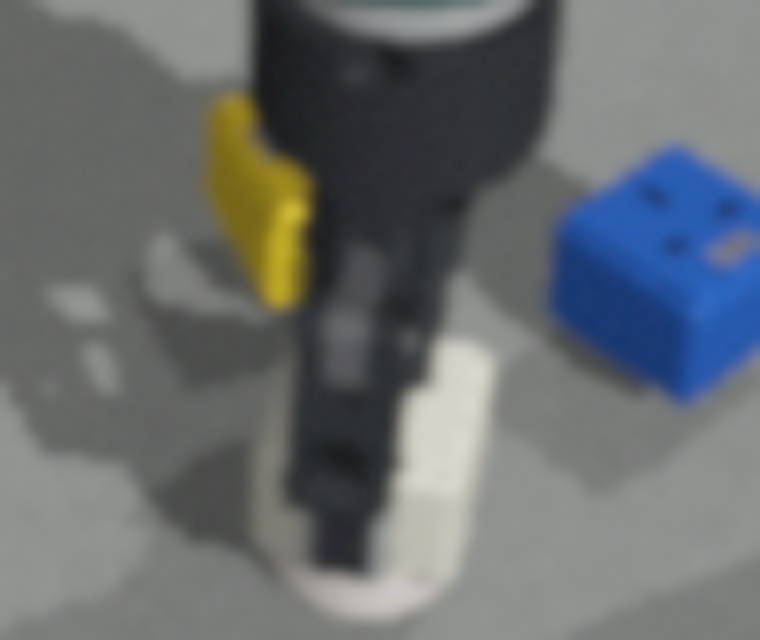

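View pics/t4.png

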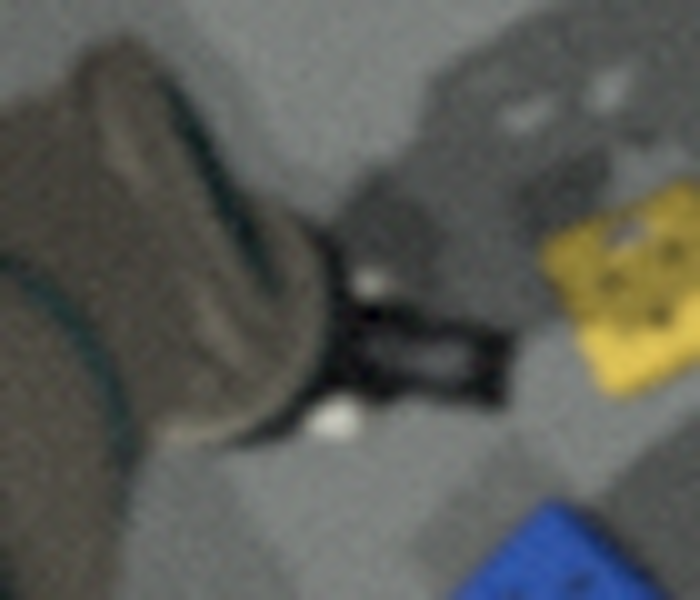

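The fingers straddle the socket on both sides, and the dish and the yellow socket are clear. Next: centre by 1.7 mm and close.

```bash
python3 -m inch '{"travel":[[0,0.15,0],[0,0.15,0],[0,0.15,0],[0,0.15,0],[0,0.15,0],[0,0.15,0],[0,0.15,0],[0,0.15,0],[0,0.15,0],[0,0.15,0]],"twist":[0,0,0,0,0,0,0,0,0,0],"fingers":[8.5,7.5,6.8,6.2,5.8,5.4,5.0,4.8,4.8,4.8]}'
python3 - <<'E'
from h import *
go(437,187,150,187.6)
s=vision.get_image("side")
crop(s,290,220,95,80,8,"pics/s5.png")
E
```

```text
clock: 3.73
eef_pos: [437.4, 187.0, 54.8]
tool_rot: [3.141, 0.001, 2.981]
force: [-0.7, 0.3, 5.8]
width: 53.3
clock 3.7333 pos [437.4 187.   54.8] yaw 170.83 tilt 0.04 F [-0.7  0.3  5.8] w 53.3 j7 0.96
travel cm [ 0.04 -0.   -9.52] twist -16.8
```

View pics/s5.png

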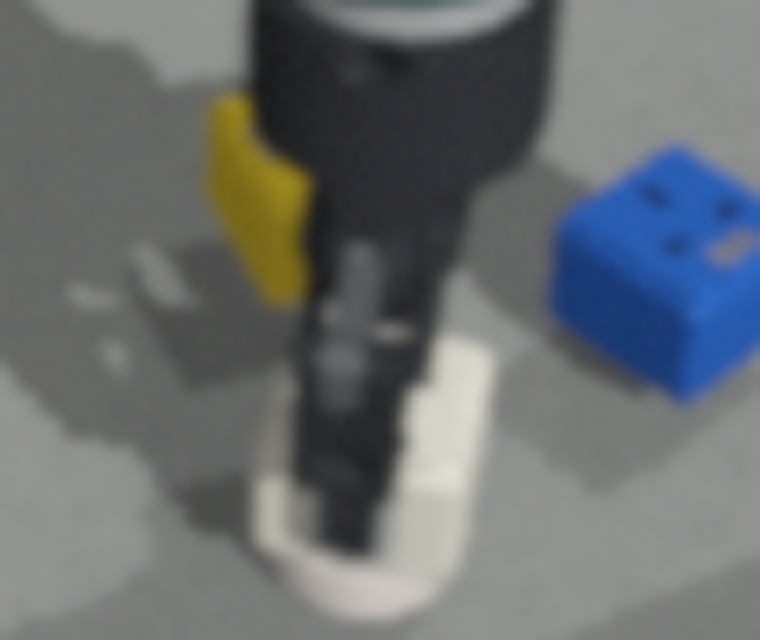

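The grip holds at 53.3 mm with the socket between the pads. Lifting straight up.

```bash
python3 -m inch '{"travel":[[0,0,0],[0,0,-0.3],[0,0,-0.8],[0,0,-1.5],[0,0,-2.5],[0,0,-4],[0,0,-6],[0,0,-8],[0,0,-9.3],[0,0,-9.8]],"twist":[0,0,0,0,0,0,0,0,0,0],"fingers":[4.8,4.8,4.8,4.8,4.8,4.8,4.8,4.8,4.8,4.8]}'
python3 - <<'E'
from h import *
s=vision.get_image("side")
go(639,-4,150,187.6)
crop(s,270,160,130,140,4,"pics/s6.png")
E
```

```text
clock: 4.62
eef_pos: [438.2, 187.2, 154.9]
tool_rot: [3.139, 0.003, 2.982]
force: [0.9, -0.3, -2.0]
width: 53.2
clock 4.6667 pos [438.3 187.3 154.7] yaw 170.84 tilt 0.24 F [-0.3 -0.  -1.1] w 53.0 j7 0.96
travel cm [-22.86 -15.69   0.51] twist -16.8
```

View pics/s6.png

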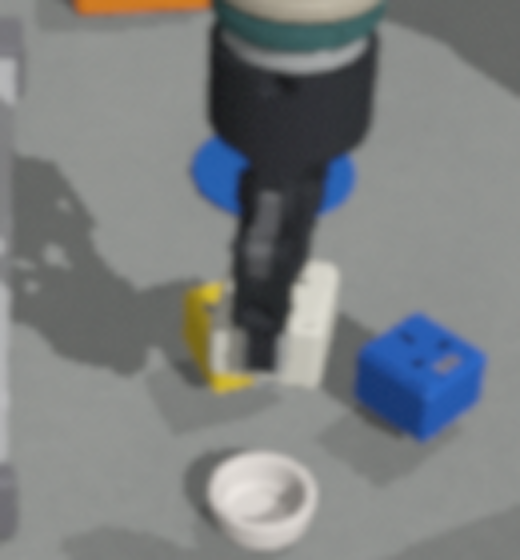

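The socket is in the grip and the dish stands upright and empty at about (265,500) in the crop. Moving over the track and aligning lengthwise.

```bash
python3 -m inch '{"travel":[[-1.3,-0.9,0],[-3.8,-2.6,0],[-6.9,-4.7,0],[-10.2,-7,0],[-13.5,-9.3,0],[-16.6,-11.4,0],[-19.5,-13.4,0],[-21.6,-14.8,0],[-22.6,-15.5,0],[-22.9,-15.7,0]],"twist":[0,-1,-3,-5,-7,-9,-11,-13,-15,-16.8],"fingers":[4.8,4.8,4.8,4.8,4.8,4.8,4.8,4.8,4.8,4.8]}'
python3 -m inch '{"travel":[[0,0,0.5],[0,0,1.5],[0,0,2.5],[0,0,3.5],[0,0,4.3],[0,0,5],[0,0,5.3],[0,0,5.3],[0,0,5.3],[0,0,5.3]],"twist":[0,0,0,0,0,0,0,0,0,0],"fingers":[4.8,4.8,4.8,4.8,4.8,4.8,4.8,4.8,4.8,4.8]}'
python3 - <<'E'
from h import *
s=vision.get_image("side");t=vision.get_image("top")
go(639,-4,90,187.6)
np.save("s7.npy",s,allow_pickle=True);np.save("t7.npy",t,allow_pickle=True)
crop(s,220,150,80,80,7,"pics/s7.png");crop(t,270,120,80,60,9,"pics/t7.png")
E
```

```text
clock: 5.5
eef_pos: [639.5, -8.5, 151.0]
tool_rot: [-3.14, -0.001, -3.011]
force: [0.1, 0.9, -2.3]
width: 53.2
clock: 6.33
eef_pos: [638.8, -4.6, 99.7]
tool_rot: [-3.141, 0.001, -3.008]
force: [-0.3, -0.3, -0.1]
width: 53.2
clock 6.4333 pos [638.8  -4.7  99.9] yaw -172.37 tilt 0.06 F [-0.8 -1.  -1.6] w 53.3 j7 1.56
travel cm [-0.03  0.06  0.99] twist 0.0
```

View pics/s7.png

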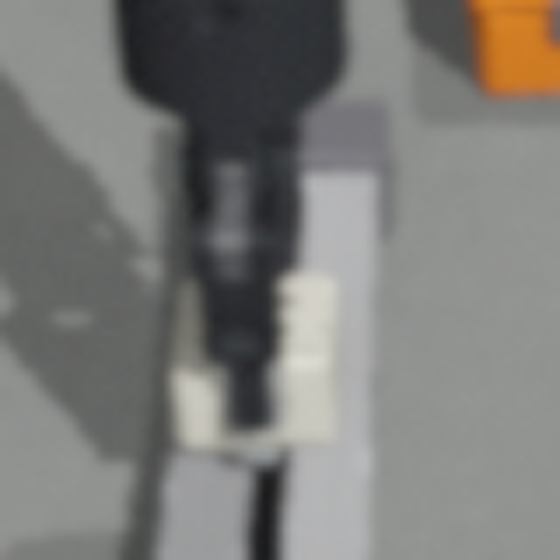

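View pics/t7.png

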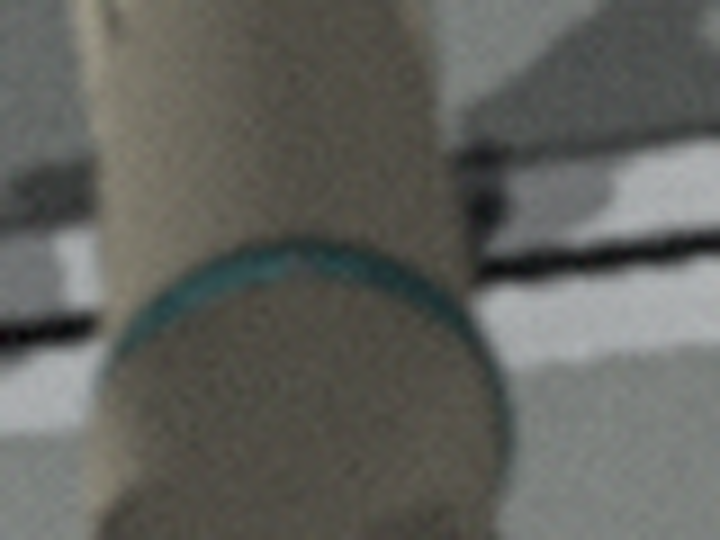

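Run:
```python
from h import *
s=np.load("s7.npy",allow_pickle=True).item()
yaw=np.radians(97.6); ey=np.array([np.cos(yaw),np.sin(yaw),0]); ex=np.array([np.sin(yaw),-np.cos(yaw),0])
im=cv2.resize(s["frame"][150:230,220:300,::-1],None,fx=7,fy=7,interpolation=cv2.INTER_CUBIC)
c=np.array([638.8,-4.7,67.])
def dr(pts,col,cl=True):
    q=[((pj(s,p)-[220,150]+.5)*7-.5) for p in pts]; cv2.polylines(im,[np.int32(np.round(q))],cl,col,1); return np.round(q,1)
print(dr([c+27*ey+a*ex+[0,0,h] for a,h in((-27,0),(27,0),(27,40),(-27,40))],(0,0,255)))
m=np.array([631.4,54.7,32.])
print(dr([m-ey*20,m+ey*60],(0,255,0),False))
cv2.imwrite("pics/s7o.png",im)
```

```text
[[337.6 456.9]
 [180.4 461.5]
 [170.8 367. ]
 [331.7 362.7]]
[[262.6 561.3]
 [251.3 716.1]]
```

View pics/s7o.png

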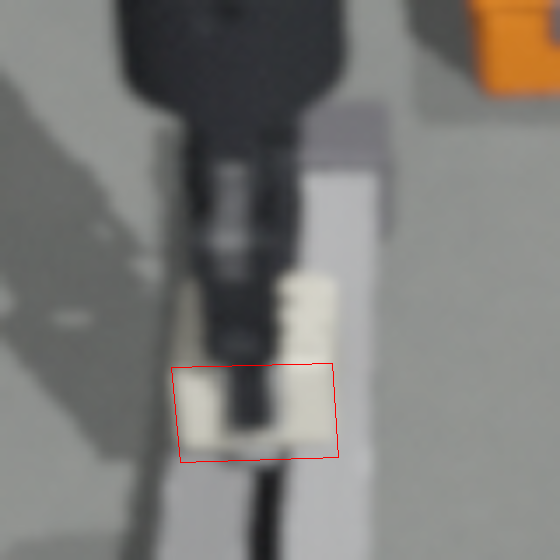

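```bash
python3 -m inch '{"travel":[[-0.05,0,0.2],[-0.05,0,0.5],[-0.05,0,0.8],[-0.05,0,1.1],[-0.05,0,1.2],[-0.05,0,1.2],[-0.05,0,1.2],[-0.05,0,1.2],[-0.05,0,1.2],[-0.05,0,1.2]],"twist":[0,0,0,0,0,0,0,0,0,0],"fingers":[4.8,4.8,4.8,4.8,4.8,4.8,4.8,4.8,4.8,4.8]}'
python3 - <<'E'
from h import *
s=vision.get_image("side")
go(639.3,-4.7,90,187.6)
np.save("s8.npy",s,allow_pickle=True)
crop(s,235,185,45,45,16,"pics/s8.png")
E
```

```text
clock: 7.27
eef_pos: [639.0, -4.5, 87.4]
tool_rot: [-3.142, 0.0, -3.008]
force: [0.3, -0.3, -1.4]
width: 53.2
clock 7.3167 pos [639.   -4.5  87.4] yaw -172.36 tilt 0.01 F [-0.1 -0.3 -2.1] w 53.3 j7 1.56
travel cm [-0.03 -0.02 -0.26] twist 0.0
```

View pics/s8.png

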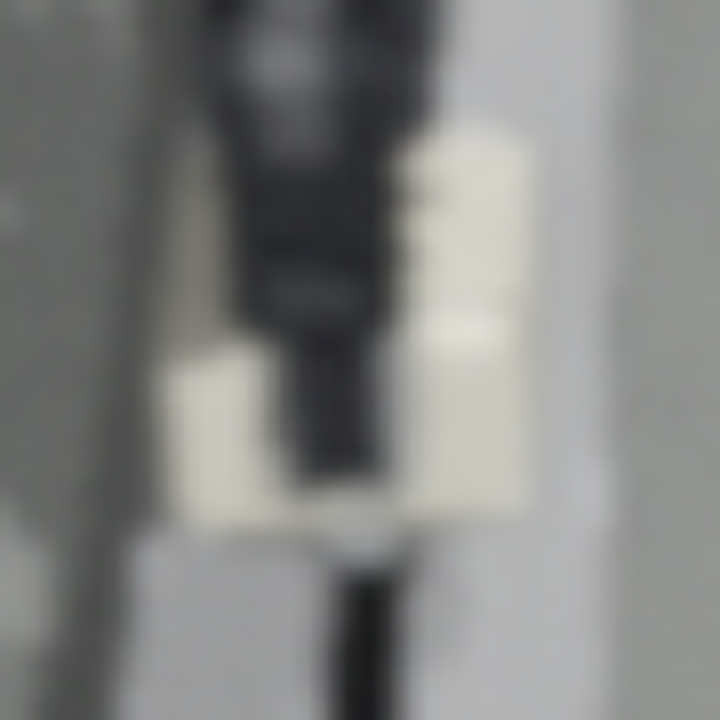

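Run:
```python
from h import *
s=np.load("s8.npy",allow_pickle=True).item(); s0=np.load("s0.npy",allow_pickle=True).item(); t=np.load("t0.npy",allow_pickle=True).item()
G=lambda d: cv2.cvtColor(d["frame"],cv2.COLOR_RGB2GRAY).astype(int)
for v in (222,226): print(v,G(s)[v,248:268])
for v in (200,222): print("s0",v,G(s0)[v,248:268])
print("px at slot edges, u in s, row 224")
ey=np.array([np.cos(np.radians(97.6)),np.sin(np.radians(97.6)),0]);ex=np.array([ey[1],-ey[0],0])
m=np.array([639.3,-4.7,34])
for a in (-7,0,7):
    for z in (34,27):
        p=m+ey*75+ex*a; p[2]=z; print(a,z,pj(s,p).round(2))
print("top")
for u in (300,330): print(u,G(t)[145:162,u])
for a in (-7,0,7):
    for z in (34,27):
        p=m+ex*a; p[2]=z; print(a,z,pj(t,p).round(2))
# foot predicted
c=np.array([639.0,-4.5,87.4-32.8])
for nm,p in (("foot end front L",c+ey*15-ex*5.8-[0,0,15]),("R",c+ey*15+ex*5.8-[0,0,15]),("front face bl",c+27*ey+27*ex),("br",c+27*ey-27*ex)): print(nm,((pj(s,p)-[235,185]+.5)*16-.5).round(0))
```

```text
222 [156 157 155 156 156 155 141 110  68  37  35  65 113 147 158 164 172 179
 180 179]
226 [156 155 156 156 156 151 133  92  48  30  36  72 123 157 168 173 178 179
 179 178]
s0 200 [177 177 176 172 164 146 132 123 107  75  42  23  35  63  95 118 125 126
 125 125]
s0 222 [179 177 171 158 138 127 114  89  51  28  25  51  90 119 127 129 128 129
 128 127]
px at slot edges, u in s, row 224
-7 34 [259.33 238.34]
-7 27 [259.51 240.58]
0 34 [256.36 238.44]
0 27 [256.55 240.69]
7 34 [253.39 238.54]
7 27 [253.59 240.79]
top
300 [169 167 159 134 115 106  73  36  18  46  77 104 113 113 113 118 113]
330 [112 103  77  40  19  36  68 103 117 111 112 113 113 109 106  95  85]
-7 34 [305.59 154.41]
-7 27 [305.68 154.83]
0 34 [305.32 152.3 ]
0 27 [305.41 152.73]
7 34 [305.04 150.2 ]
7 27 [305.13 150.64]
foot end front L [404. 584.]
R [329. 586.]
front face bl [178. 561.]
br [535. 550.]
```

The foot (crop 358,555) sits about 12 px left of the slot line (370), though perspective accounts for part of that. The projection comparison gives about 1 mm too far in +x, so I'll correct it and descend gently.

```bash
python3 -m inch '{"travel":[[0.04,0,0],[0.08,0,0],[0.08,0,0.1],[0.08,0,0.2],[0.08,0,0.3],[0.08,0,0.4],[0.08,0,0.45],[0.08,0,0.45],[0.08,0,0.45],[0.08,0,0.45]],"twist":[0,0,0,0,0,0,0,0,0,0],"fingers":[4.8,4.8,4.8,4.8,4.8,4.8,4.8,4.8,4.8,4.8]}'
python3 -m inch '{"travel":[[0,0,0.02],[0,0,0.04],[0,0,0.06],[0,0,0.08],[0,0,0.1],[0,0,0.12],[0,0,0.14],[0,0,0.15],[0,0,0.15],[0,0,0.15]],"twist":[0,0,0,0,0,0,0,0,0,0],"fingers":[4.8,4.8,4.8,4.8,4.8,4.8,4.8,4.8,4.8,4.8]}'
python3 - <<'E'
from h import *
go(638.2,-4.7,80,187.6)
s=vision.get_image("side")
crop(s,235,185,45,45,16,"pics/s9.png")
E
```

```text
clock: 8.15
eef_pos: [638.1, -4.6, 82.8]
tool_rot: [3.142, 0.0, -3.008]
force: [-0.6, 0.5, -1.9]
width: 53.0
clock: 8.98
eef_pos: [638.1, -4.6, 81.3]
tool_rot: [3.142, -0.0, -3.008]
force: [-0.2, -0.5, -1.6]
width: 53.0
clock 8.9833 pos [638.1  -4.6  81.3] yaw -172.36 tilt 0.0 F [-0.2 -0.5 -1.6] w 53.0 j7 1.56
travel cm [-0.01 -0.01  0.13] twist 0.0
```

View pics/s9.png

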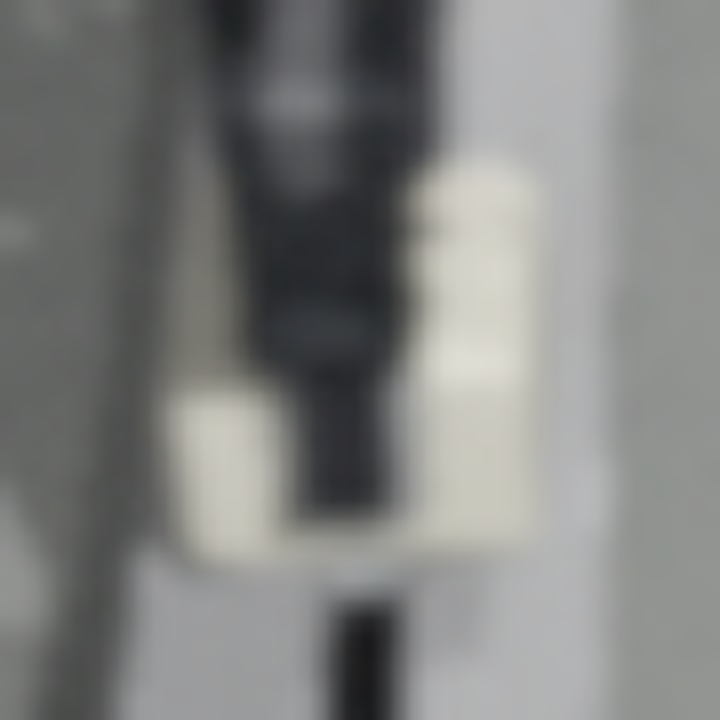

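The foot (about 367,580) is now in line with the slot (about 368). I'll carry on down in small steps.

```bash
for i in 1; do python3 -m inch '{"travel":[[0.02,0,0.02],[0.02,0,0.05],[0.02,0,0.08],[0.02,0,0.11],[0.02,0,0.14],[0.02,0,0.17],[0.02,0,0.2],[0.02,0,0.2],[0.02,0,0.2],[0.02,0,0.2]],"twist":[0,0,0,0,0,0,0,0,0,0],"fingers":[4.8,4.8,4.8,4.8,4.8,4.8,4.8,4.8,4.8,4.8]}'; done
```

```text
clock: 9.87
eef_pos: [637.9, -4.6, 79.3]
tool_rot: [3.142, 0.0, -3.008]
force: [0.1, 0.5, -1.6]
width: 52.9
```

```bash
python3 -m inch '{"travel":[[0,0,0.02],[0,0,0.05],[0,0,0.08],[0,0,0.11],[0,0,0.14],[0,0,0.17],[0,0,0.2],[0,0,0.2],[0,0,0.2],[0,0,0.2]],"twist":[0,0,0,0,0,0,0,0,0,0],"fingers":[4.8,4.8,4.8,4.8,4.8,4.8,4.8,4.8,4.8,4.8]}'
```

```text
clock: 10.7
eef_pos: [637.9, -4.7, 77.3]
tool_rot: [3.142, -0.0, -3.008]
force: [0.6, 0.6, -1.6]
width: 53.2
```

```bash
python3 -m inch '{"travel":[[0,0,0.02],[0,0,0.04],[0,0,0.06],[0,0,0.08],[0,0,0.1],[0,0,0.12],[0,0,0.14],[0,0,0.15],[0,0,0.15],[0,0,0.15]],"twist":[0,0,0,0,0,0,0,0,0,0],"fingers":[4.8,4.8,4.8,4.8,4.8,4.8,4.8,4.8,4.8,4.8]}'
```

```text
clock: 11.53
eef_pos: [637.9, -4.7, 75.8]
tool_rot: [3.142, 0.0, -3.008]
force: [-0.1, 0.6, -1.0]
width: 53.1
```

```bash
python3 -m inch '{"travel":[[0,0,0.02],[0,0,0.04],[0,0,0.06],[0,0,0.08],[0,0,0.1],[0,0,0.12],[0,0,0.14],[0,0,0.15],[0,0,0.15],[0,0,0.15]],"twist":[0,0,0,0,0,0,0,0,0,0],"fingers":[4.8,4.8,4.8,4.8,4.8,4.8,4.8,4.8,4.8,4.8]}'
```

```text
clock: 12.37
eef_pos: [637.9, -4.7, 74.4]
tool_rot: [3.142, 0.0, -3.008]
force: [-1.4, -1.1, 3.4]
width: 52.9
```

Contact of about 5 N at 74.4 mm matches the expected strip level (74.8). If so, the force should now rise by only about 0.6 N/mm.

```bash
python3 -m inch '{"travel":[[0,0,0.02],[0,0,0.04],[0,0,0.06],[0,0,0.08],[0,0,0.1],[0,0,0.12],[0,0,0.14],[0,0,0.15],[0,0,0.15],[0,0,0.15]],"twist":[0,0,0,0,0,0,0,0,0,0],"fingers":[4.8,4.8,4.8,4.8,4.8,4.8,4.8,4.8,4.8,4.8]}'
```

```text
clock: 13.2
eef_pos: [637.9, -4.7, 72.8]
tool_rot: [3.142, 0.0, -3.008]
force: [-1.0, -0.3, 3.1]
width: 53.2
```

Run:
```python
from h import *
s=vision.get_image("side")
crop(s,235,185,45,45,16,"pics/s10.png"); go(None,None,68,187.6)
```

```text
clock 13.25 pos [637.9  -4.7  72.8] yaw -172.36 tilt 0.0 F [-0.9 -0.5  3.3] w 53.2 j7 1.56
travel cm [0.   0.   0.48] twist 0.0
```

View pics/s10.png

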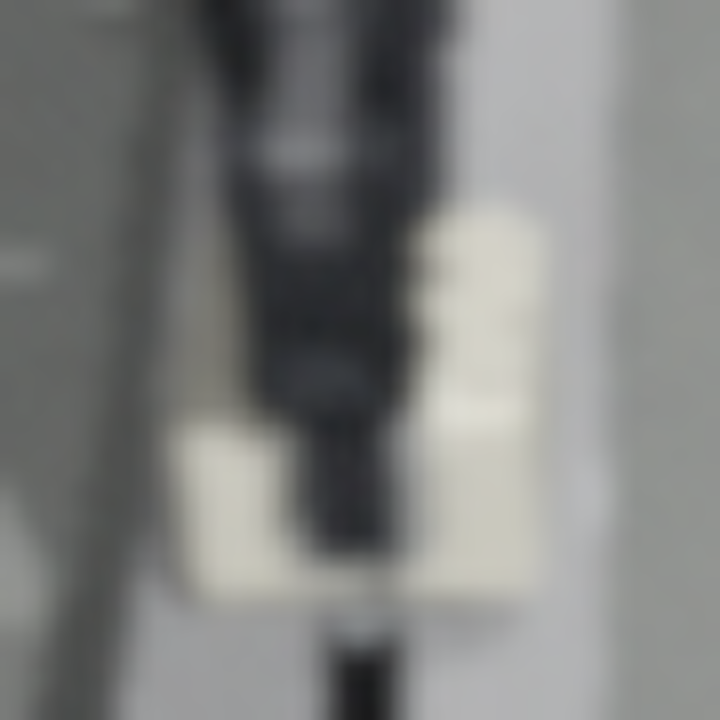

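```bash
python3 -m inch '{"travel":[[0,0,0.02],[0,0,0.05],[0,0,0.08],[0,0,0.11],[0,0,0.14],[0,0,0.17],[0,0,0.2],[0,0,0.2],[0,0,0.2],[0,0,0.2]],"twist":[0,0,0,0,0,0,0,0,0,0],"fingers":[4.8,4.8,4.8,4.8,4.8,4.8,4.8,4.8,4.8,4.8]}'
```

```text
clock: 14.08
eef_pos: [637.9, -4.7, 70.8]
tool_rot: [3.142, 0.0, -3.008]
force: [-0.6, 0.2, 4.7]
width: 52.7
```

```bash
python3 -m inch '{"travel":[[0,0,0.02],[0,0,0.05],[0,0,0.08],[0,0,0.11],[0,0,0.14],[0,0,0.17],[0,0,0.2],[0,0,0.2],[0,0,0.2],[0,0,0.2]],"twist":[0,0,0,0,0,0,0,0,0,0],"fingers":[4.8,4.8,4.8,4.8,4.8,4.8,4.8,4.8,4.8,4.8]}'
```

```text
clock: 14.92
eef_pos: [637.9, -4.7, 68.9]
tool_rot: [-3.142, 0.0, -3.008]
force: [-1.5, -0.4, 5.1]
width: 53.1
```

```bash
python3 -m inch '{"travel":[[0,0,0.01],[0,0,0.02],[0,0,0.03],[0,0,0.04],[0,0,0.05],[0,0,0.06],[0,0,0.07],[0,0,0.08],[0,0,0.08],[0,0,0.08]],"twist":[0,0,0,0,0,0,0,0,0,0],"fingers":[4.8,4.8,4.8,4.8,4.8,4.8,4.8,4.8,4.8,4.8]}'
```

```text
clock: 15.75
eef_pos: [637.9, -4.7, 68.2]
tool_rot: [-3.142, 0.0, -3.008]
force: [-1.6, 0.4, 5.9]
width: 53.0
```

The slow rise confirms the foot is in the slot against the strip. Next I feel for the face.

```bash
python3 -m inch '{"travel":[[0,0,0.01],[0,0,0.02],[0,0,0.03],[0,0,0.04],[0,0,0.05],[0,0,0.06],[0,0,0.07],[0,0,0.08],[0,0,0.08],[0,0,0.08]],"twist":[0,0,0,0,0,0,0,0,0,0],"fingers":[4.8,4.8,4.8,4.8,4.8,4.8,4.8,4.8,4.8,4.8]}'
```

```text
clock: 16.58
eef_pos: [637.9, -4.7, 67.5]
tool_rot: [-3.142, 0.0, -3.008]
force: [-1.6, -0.4, 6.8]
width: 52.9
```

```bash
python3 -m inch '{"travel":[[0,0,0.01],[0,0,0.02],[0,0,0.03],[0,0,0.04],[0,0,0.05],[0,0,0.06],[0,0,0.06],[0,0,0.06],[0,0,0.06],[0,0,0.06]],"twist":[0,0,0,0,0,0,0,0,0,0],"fingers":[4.8,4.8,4.8,4.8,4.8,4.8,4.8,4.8,4.8,4.8]}'
```

```text
clock: 17.42
eef_pos: [637.9, -4.7, 67.0]
tool_rot: [-3.142, 0.0, -3.008]
force: [-1.9, 0.9, 7.1]
width: 53.1
```

```bash
python3 -m inch '{"travel":[[0,0,0.01],[0,0,0.02],[0,0,0.03],[0,0,0.04],[0,0,0.05],[0,0,0.06],[0,0,0.06],[0,0,0.06],[0,0,0.06],[0,0,0.06]],"twist":[0,0,0,0,0,0,0,0,0,0],"fingers":[4.8,4.8,4.8,4.8,4.8,4.8,4.8,4.8,4.8,4.8]}'
```

```text
clock: 18.25
eef_pos: [637.9, -4.7, 67.0]
tool_rot: [-3.142, 0.0, -3.008]
force: [-2.6, 0.3, 11.1]
width: 53.2
```

```bash
python3 -m inch '{"travel":[[0,0,0.01],[0,0,0.02],[0,0,0.03],[0,0,0.04],[0,0,0.04],[0,0,0.04],[0,0,0.04],[0,0,0.04],[0,0,0.04],[0,0,0.04]],"twist":[0,0,0,0,0,0,0,0,0,0],"fingers":[4.8,4.8,4.8,4.8,4.8,4.8,4.8,4.8,4.8,4.8]}'
```

```text
clock: 19.08
eef_pos: [637.9, -4.7, 66.9]
tool_rot: [-3.141, 0.0, -3.008]
force: [-4.1, 0.2, 13.8]
width: 53.2
```

The face is met at TCP z = 67.0, at about 15 N. I'll ease off slightly and turn clockwise in two halves.

```bash
python3 -m inch '{"travel":[[0.02,0,-0.04],[0.03,0,-0.06],[0.03,0,-0.06],[0.03,0,-0.06],[0.02,0,-0.06],[0.02,0,-0.06],[0.01,0,-0.06],[0,0,-0.06],[0,0,-0.06],[0,0,-0.06]],"twist":[0,0,3,8,13,18,23,27,30,30],"fingers":[4.8,4.8,4.8,4.8,4.8,4.8,4.8,4.8,4.8,4.8]}'; python3 -c "
from h import *
print(ctrl.read_state()['torque']);go(yaw=97.6)"
```

```text
clock: 19.92
eef_pos: [639.3, -4.8, 67.0]
tool_rot: [3.141, 0.003, 2.749]
force: [-0.1, -1.0, 7.2]
width: 53.0
[-0.10238756  0.02399494  0.01551945]
clock 19.9167 pos [639.3  -4.8  67. ] yaw 157.52 tilt 0.19 F [-0.1 -1.   7.2] w 53.0 j7 1.19
travel cm [0. 0. 0.] twist 59.9
```

```bash
python3 -m inch '{"travel":[[0,0,0],[0,0,0],[0,0,0],[0,0,0],[0,0,0],[0,0,0],[0,0,0],[0,0,0],[0,0,0],[0,0,0]],"twist":[4,8,12,16,20,24,27,30,30,30],"fingers":[4.8,4.8,4.8,4.8,4.8,4.8,4.8,4.8,4.8,4.8]}'; python3 -c "
from h import *
print(ctrl.read_state()['torque']);go(yaw=97.6)"
```

```text
clock: 20.75
eef_pos: [639.4, -5.1, 67.0]
tool_rot: [3.139, 0.003, 2.227]
force: [1.2, -0.3, 7.0]
width: 53.3
[-0.19916993  0.00469285 -0.05025248]
clock 20.75 pos [639.4  -5.1  67. ] yaw 127.62 tilt 0.2 F [ 1.2 -0.3  7. ] w 53.3 j7 0.82
travel cm [0. 0. 0.] twist 30.0
```

```bash
python3 -m inch '{"travel":[[0,0,0],[0,0,0],[0,0,0],[0,0,0],[0,0,0],[0,0,0],[0,0,0],[0,0,0],[0,0,0],[0,0,0]],"twist":[4,8,12,16,20,24,27,29,30,30],"fingers":[4.8,4.8,4.8,4.8,4.8,4.8,4.8,4.8,4.8,4.8]}'; python3 -c "
from h import *
print(ctrl.read_state()['torque']);go(yaw=97.6)
s=vision.get_image('side');crop(s,225,175,60,60,12,'pics/s11.png')"
```

```text
clock: 21.58
eef_pos: [639.3, -5.5, 67.1]
tool_rot: [3.139, 0.002, 1.703]
force: [0.1, -0.5, 8.2]
width: 53.4
[-0.17177347  0.02038834  0.03408137]
clock 21.5833 pos [639.3  -5.5  67.1] yaw 97.6 tilt 0.2 F [ 0.1 -0.5  8.2] w 53.4 j7 0.45
travel cm [0. 0. 0.] twist -0.0
```

View pics/s11.png

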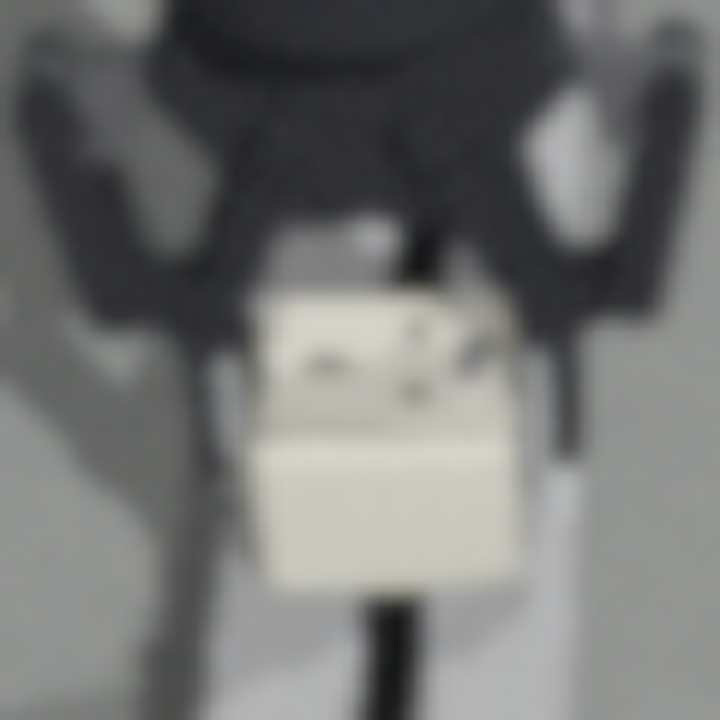

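The socket now sits square across the slot, with the single hole at left (325,360) and the switch at right (475,355). I'll hold it, then ease up 1.5 mm so the bar settles against the lips.

```bash
python3 -m inch '{"travel":[[0,0,0],[0,0,0],[0,0,0],[0,0,0],[0,0,-0.04],[0,0,-0.08],[0,0,-0.12],[0,0,-0.15],[0,0,-0.15],[0,0,-0.15]],"twist":[0,0,0,0,0,0,0,0,0,0],"fingers":[4.8,4.8,4.8,4.8,4.8,4.8,4.8,4.8,4.8,4.8]}'; python3 -c "
from h import *
print(ctrl.read_state()['torque']);go(yaw=97.6)"
```

```text
clock: 22.47
eef_pos: [639.3, -5.5, 68.4]
tool_rot: [3.139, 0.002, 1.704]
force: [0.9, -0.5, 5.4]
width: 53.6
[-0.16716649 -0.07135309  0.01908703]
clock 22.4667 pos [639.3  -5.5  68.4] yaw 97.63 tilt 0.2 F [ 0.9 -0.5  5.4] w 53.6 j7 0.45
travel cm [0. 0. 0.] twist 0.0
```

Now opening slowly.

```bash
python3 -m inch '{"travel":[[0,0,0],[0,0,0],[0,0,0],[0,0,0],[0,0,0],[0,0,0],[0,0,0],[0,0,0],[0,0,0],[0,0,0]],"twist":[0,0,0,0,0,0,0,0,0,0],"fingers":[5.4,5.6,6.0,6.5,7,7.5,8,8.3,8.5,8.5]}'; python3 -c "
from h import *
go(z=150)
s=vision.get_image('side');crop(s,225,175,60,60,12,'pics/s12.png')"
```

```text
clock: 23.3
eef_pos: [637.9, -4.7, 67.7]
tool_rot: [3.142, -0.0, 1.704]
force: [0.4, -0.2, 0.3]
width: 84.7
clock 23.3 pos [637.9  -4.7  67.7] yaw 97.64 tilt 0.0 F [ 0.4 -0.2  0.3] w 84.7 j7 0.45
travel cm [ 0.    0.   -8.23] twist 0
```

View pics/s12.png

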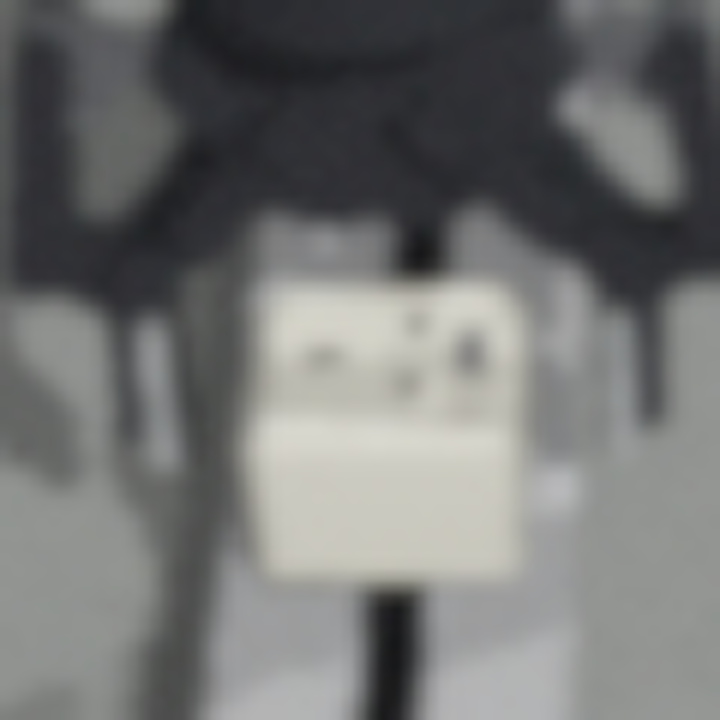

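The socket is released and both fingers are clear. Retracting upward, then checking.

```bash
python3 -m inch '{"travel":[[0,0,-0.3],[0,0,-1],[0,0,-2],[0,0,-3.5],[0,0,-5.5],[0,0,-8],[0,0,-10.5],[0,0,-12.5],[0,0,-14],[0,0,-14.5]],"twist":[0,0,0,0,0,0,0,0,0,0],"fingers":[8.5,8.5,8.5,8.5,8.5,8.5,8.5,8.5,8.5,8.5]}'
python3 -m inch '{"travel":[[0,-1,0],[0,-4,0],[0,-7.5,0],[0,-11,0],[0,-14.5,0],[0,-17.5,0],[0,-19.5,0],[0,-20,0],[0,-20,0],[0,-20,0]],"twist":[0,0,0,0,0,0,0,0,0,0],"fingers":[8.5,8.5,8.5,8.5,8.5,8.5,8.5,8.5,8.5,8.5]}'
python3 - <<'E'
from h import *
s=vision.get_image("side");t=vision.get_image("top"); go()
np.save("t13.npy",t,allow_pickle=True);np.save("s13.npy",s,allow_pickle=True)
cv2.imwrite("pics/s13f.png",s["frame"][:,:,::-1]);cv2.imwrite("pics/t13f.png",t["frame"][:,:,::-1])
crop(t,285,135,42,34,18,"pics/t13.png");crop(s,225,170,60,60,12,"pics/s13.png")
E
```

```text
clock: 24.18
eef_pos: [639.5, -5.0, 216.7]
tool_rot: [3.136, 0.001, 1.704]
force: [0.3, -0.7, -0.1]
width: 85.1
clock: 25.02
eef_pos: [441.1, -31.1, 213.1]
tool_rot: [3.139, 0.0, 1.704]
force: [0.9, 0.1, 0.8]
width: 85.4
clock 25.1167 pos [441.5 -31.1 212.8] yaw 97.68 tilt 0.11 F [-1.  -0.5 -1. ] w 84.9 j7 0.46
travel cm [0. 0. 0.] twist 0
```

View pics/t13.png

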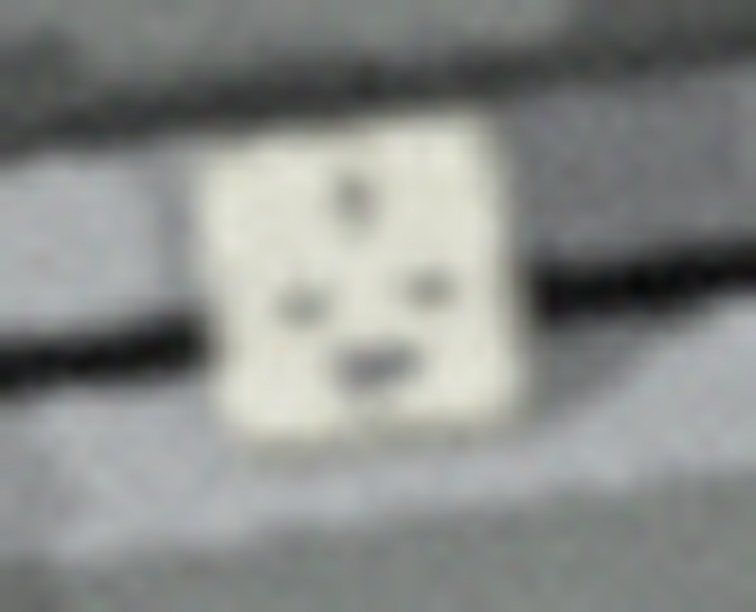

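View pics/s13f.png

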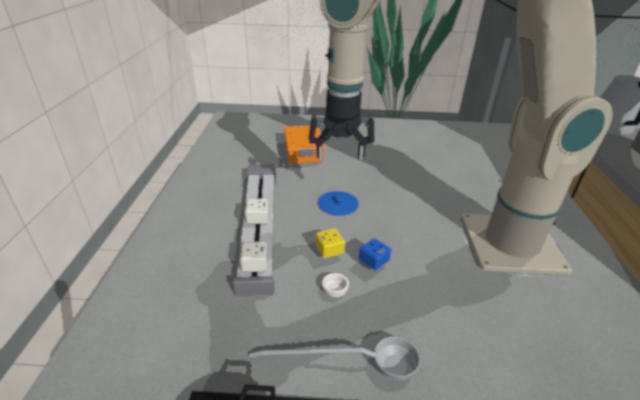

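View pics/t13f.png

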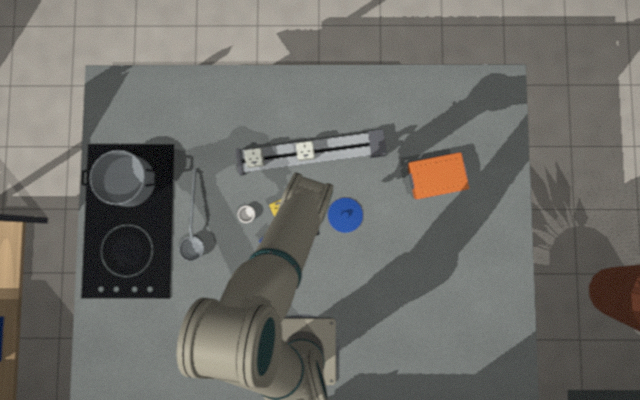

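View pics/s13.png

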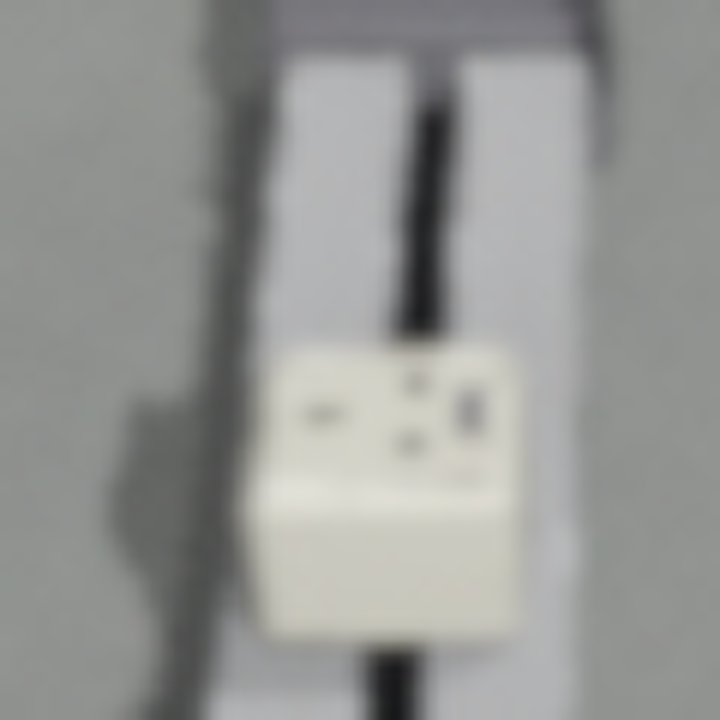

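Run:
```python
from h import *
t=np.load("t13.npy",allow_pickle=True).item()
P=np.array([bp(t,*rb(c,18,285,135),76) for c in [(200,155),(495,118),(520,415),(240,440)]]);print(P.mean(0).round(1))
for i in range(4):
    d=P[(i+1)%4]-P[i]; print(np.linalg.norm(d).round(1),(np.degrees(np.arctan2(d[1],d[0]))%90).round(1))
# dish centre
d0=bp(t,246.5,213.5,22); print("dish",d0.round(1))
a=np.load("t0.npy",allow_pickle=True).item()["frame"]; b=t["frame"]
def c(f,m):
    ys,xs=np.nonzero(m(f.astype(int))); return xs.mean().round(2),ys.mean().round(2)
org=lambda f:(f[...,0]>150)&(f[...,1]<120)&(f[...,2]<80)&(np.arange(640)[None]<500)
blu=lambda f:(f[...,2]>120)&(f[...,0]<70)&(np.arange(640)[None]>325)&(np.arange(640)[None]<500)
print("lunchbox",c(a,org),c(b,org),"lid",c(a,blu),c(b,blu))
ctrl.finish_job()
```

```text
[637.5  -4.6  76. ]
52.3 7.2
53.0 4.9
49.3 5.2
51.2 8.2
dish [440.1 186.3  22. ]
lunchbox (np.float64(424.37), np.float64(182.85)) (np.float64(440.35), np.float64(171.77)) lid (np.float64(344.92), np.float64(214.62)) (np.float64(344.95), np.float64(214.57))
the job is handed in; nothing more can be done
```

The loose white socket is in the track and the job is handed in. The controller gives no verdict, so this rests on my own checks.

**What I did:**
- I lifted the socket out of the dish and lowered its foot lengthwise into the slot near the middle of the track.
- I pressed it down against the strip until its underside met the face. The highest force I read was about 15 N.
- I turned it 90° clockwise while it was down, eased it up 1.5 mm against the lips, and let go at about 23 s. The arm then backed well clear, at about 25 s.

**Last checks:**
- **Position:** the top view puts the socket at about (637.5, −4.6) mm, within a few mm of the track middle I estimated.
- **Angle:** its edges lie within about 3° of square to the slot.
- **Height:** I did not measure its final height. The force pattern before release fits the strip holding the bar against the lips.
- **Lid and dish:** the lid has not moved. The dish stands upright about 3 mm from where I first placed the socket, which is near the limit of what I can measure.
- **Ladle:** I only checked it by eye, and it looks the same in both pictures.

**One check disagreed:** my colour-based check of the lunchbox shifted by (16, −11) pixels. I think this comes from the arm's shadow lying across the lunchbox, because it appears in the same place in the before and after pictures and the gripper stayed well above the table on that side. I did not re-measure it before handing in.

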